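# Hold the wax seal over its pot with the tongs

## Robot

A 6-joint arm with a two-finger parallel gripper is mounted at the origin on the work surface. World frame = base frame: x ahead of the robot, y to its left, z up, the work surface at z = 0. Lengths are in mm, angles in rad, forces in N, time in s.
With the tool pointing down it reaches from about 300 to 775 mm from the base axis. Payload 14.6 kg.
Tool frame: the origin (TCP) lies between the finger pads; the fingertips stand manip.tip_reach ahead of it and the grasp point (between the pads) lies 5 mm behind it (manip.tip_reach is the distance from the TCP to the fingertips, in mm); z points along the fingers, y is the line along which they close (so a half turn about z gives the same grasp; the last joint's range is limited). The gripper opens to 94 mm and grips with 3 to 60 N. Pads are 16 mm wide; open, the fingers measure 119 mm over their backs; the gripper's body (75 mm by 177 mm) begins 78 mm behind the grasp point.
Start: joints at [1.066, 0.3, 1.521, -0, 1.321, -0.067], TCP at [233.168, 498.119, 219.446] pointing down, gripper open.
Joint ranges: [-3.03, 3.03], [-0.79, 2.21], [0.23, 2.52], [-1.04, 4.18], [0, 3.07], [-2.55, 2.55]. Speed limits (rad/s): [2.22, 2.22, 2.57, 3.14, 3.14, 3.14].

## Interface

Orientations are given as [roll, pitch, yaw] about the fixed x, y, z axes, in that order (R = Rz(yaw) Ry(pitch) Rx(roll)).
In Python, from cell import manip gives the robot as it stands. The module is installed in compiled form; this text tells all that it offers.
- The arm moves only by the shell command python3 -m creep 'ROWS' [FORCE]. ROWS is JSON, a list of rows, each a list of 3 entries, a list of its own where there are three numbers: the opening, from -1 (shut) to 1 (fully open), then the shift along the tool's x, y, z in cm, then the turn about the tool's z in units of 5 degrees (1.0 is 5 degrees). In form: [[grip, [tx, ty, tz], roll], ...]. A call has 1 to 12 rows; each row is the pose to reach, as a shift and turn from the pose commanded when the call began, along the tool's axes at that moment; what a row does not reach only later rows make up. A row lasts 1/10 s, in which the tool goes at most 50 mm and 8.59 degrees, less where a joint would pass 70% of its speed; a pose out of reach is approached as far as the arm can. A call with a gripper value outside its range is refused whole. The fingers move at their own pace and stop on an object; FORCE is the grip in N (left out, the last holds). Time passes only in rows, so rows that repeat a pose let the fingers close. It gives the time, the measured TCP pose, the force, the opening and the grip force at its end, in the units of the state.
- manip.read_state(): the state, without advancing time (a new reading comes with each control period).
- manip.camera(name): name is "scene" or "top" or "wrist"; returns the picture (420x560x3 uint8, red, green, blue); there is no depth.
- manip.camera_params(name): a dict with "fovy" (degrees; the focal length in pixels is half the picture's height over the tangent of half this angle, whatever the lens; pixels are square), "cx", "cy" (the principal point, pixels), "k1" (the pictures are not rectified: a ray, as slopes to the right and down, at radius r is drawn at 1 + k1 r^2 times it, then the intrinsics apply), "origin" and "attitude" of the camera in the world. Camera axes: x right, y down, z forward; pixel columns grow to the right and rows downward; lengths in mm; the calibration is good to about 2 mm. A picture is of the moment at which its call begins: read the wrist's pose just before it. camera_params takes no time and is no camera call; for the wrist camera it gives the pose at the moment of the call.
- manip.sign_off(): hands the job in; it is judged then, once.
The state is a dict: "clock": time; "joints": joint angles; "qd": joint speeds; "effort": joint torques, N m; "eef_pos": TCP position; "eef_rot": TCP orientation; "wrist_force": force on the tool from outside, world axes, zero at the start; "moment": the same for the moment, N m; "finger_gap": finger opening in mm; "finger_force": force on a finger pad.
Only numpy, scipy, OpenCV 4.12 (cv2) and the standard library are available. Lean on these libraries where they do the work, as an engineer would, in place of code of your own. Each camera call takes 0.05 s, during which the arm holds its last target. There are 200 camera calls.

## Task

Put this wax seal's pot away and have the seal ready to go in: stand the open white pot upright in the empty cell of the grey divided box, the one with the orange out-card on its floor (set it down, do not drop it). Then take up the blue-tipped tongs, close them gently round the red wax seal, lift it off its foam pad and finish holding it in the tongs, still, a few centimetres above the mouth of its pot, so that I can check it before it goes in. Touch the seal with nothing but the tongs, do not drop it, and leave the lidded pots, the pot's lid, the brush and the loupe as they are.

Things in the scene. Friction and masses are not known exactly. Their poses are not given: they have to be found in the camera images.
- crate: grey divided archival box, fixed to the table, 169 x 252 x 35 mm (x, y, z), open on top, walls, dividers and floor 3 mm thick. Six cells of 80 x 80 mm inside, two along its x and three along its y: cell centres at x = -41.5 and +41.5 mm, y = -83, 0 and +83 mm. Origin: centre of its underside; z up.
- out_card: orange card, 66 x 66 x 2 mm, fixed flat on the floor of the one empty cell, in the middle of that cell. Origin: centre of its underside (on the cell's floor, 3 mm above the table); its yaw is the box's. The pot is to stand on it.
- seal_pot: open white plastic pot, the only one without a lid: straight round tube of 50 mm outside diameter, 70 mm tall, wall 2.5 mm, closed bottom, about 70 g, loose on the table, empty. Origin: centre of its underside; z is its axis. In its cell it stands 35 mm proud of the box's walls: grip its upper part, fingers along the box's x or y.
- pot_mouth (a point): centre of the mouth of the open pot, at its rim (70 mm above its underside). The mouth is 45 mm wide.
- seal: red wax seal, a thick disc of 36 mm diameter and 16 mm height (a cross in relief on top adds 2 mm), about 25 g, brittle: a squeeze of over 60 N, the two jaws' forces added, breaks it (a grip of 20 to 40 N on the tongs is plenty). Origin: centre of its underside; it lies flat on the foam pad, whose top is 6 mm above the table.
- seal_center (a point): middle of the wax seal, 8 mm above its underside.
- foam_pad: dark foam pad under the seal, 100 x 100 x 6 mm, fixed to the table. Origin: centre of its underside.
- tongs: spring tongs with blue silicone finger grips and jaws, loose, about 96 g, 250 mm long, lying on edge: two arms that open and close sideways, parallel to the table, always symmetrically. Origin: the hinge pin, at the underside; x along the middle line from hinge to jaws, y to the left arm, z up. Arms 22 mm high, jaws 18 mm, both standing on the table. Let go, they spring open and fall.
- tongs_left: the tongs' arm on their +y side. Origin: the hinge pin. Free, the arms measure 61 mm over the finger grips at tongs_grip and the jaws stand 70 mm apart at their edges (77 mm at the middle), 96 mm over their backs. Pressing the grips together by 1 mm in all closes the jaws by 2.1 mm. Closed on the seal: about 42 mm over the grips.
- tongs_right: the tongs' arm on their -y side. Origin: the hinge pin. The spring pushes back on each finger with 6 N at the start and 8 N when closed on the seal; the rest of the grip, halved by the lever, presses on the seal.
- tongs_grip (a point): the place to pinch the tongs, from above with the fingers outside both arms: middle line, 95 mm from the hinge, 11 mm above the underside, near the centre of mass; the blue grips are 70 mm long. With the fingers set to an opening of 56 mm they are held firmly enough to lift, the jaws still about 60 mm apart; close further to close the jaws.
- tongs_jaws (a point): middle between the two jaws, where the seal's centre belongs: middle line, 200 mm from the hinge, 105 mm beyond tongs_grip, 9 mm above the underside. Each jaw is a shallow V, 31 mm long, that centres the seal.
- full_pot1: white pot with a blue lid, 50 mm (lid 54 mm) in diameter and 72 mm tall, loose in its cell of the grey box; to be left as it is. Origin: centre of its underside.
- full_pot2: white pot with a blue lid, 50 mm (lid 54 mm) in diameter and 72 mm tall, loose in its cell of the grey box; to be left as it is. Origin: centre of its underside.
- full_pot3: white pot with a blue lid, 50 mm (lid 54 mm) in diameter and 72 mm tall, loose in its cell of the grey box; to be left as it is. Origin: centre of its underside.
- full_pot4: white pot with a blue lid, 50 mm (lid 54 mm) in diameter and 72 mm tall, loose in its cell of the grey box; to be left as it is. Origin: centre of its underside.
- full_pot5: white pot with a blue lid, 50 mm (lid 54 mm) in diameter and 72 mm tall, loose in its cell of the grey box; to be left as it is. Origin: centre of its underside.
- pot_lid: loose blue lid, 54 mm in diameter, 12 mm tall, lying on the table; to be left alone. Origin: centre of its underside.
- brush: dusting brush, 170 mm long, lying on the table; to be left alone. Origin: middle of its underside.
- loupe: black hand loupe, 44 mm in diameter, 30 mm tall, standing on the table; to be left alone. Origin: centre of its underside.
Mind the look-alikes: they are no part of the job. Leave any yellow look-alike of the seal_pot alone. There is more than one size of the out_card; the job needs the smaller.

How it is judged (in metres and radians):
On the way, in this order (a step that is already met when the one before it is completed fails the run):
1. the open pot stands upright on the orange card in the empty cell and is released (horizontal distance between seal_pot and out_card below 0.022 m and z of seal_pot in the frame of crate below 0.01 m and angle between seal_pot's own z axis and vertical below 0.1 rad and contact force between the fingers and seal_pot below 0.05 N), for 0.3 s.
2. the seal is held between the two jaws of the tongs, lifted at least 30 mm off its pad (contact force between each of tongs_left, tongs_right and seal above 0.3 N and contact force between the fingers and tongs above 1 N and z of seal in the frame of foam_pad above 0.036 m), for 0.2 s.
At the end, for the whole second after the job is handed in: The pot stands upright and released in the card's cell, within 22 mm of its centre. The fingers hold the tongs, both jaws grip the seal, nothing else touches it; it is still, its centre within 20 mm sideways of the mouth's centre and 18 to 200 mm above the rim (all of step 1 and contact force between each of tongs_left, tongs_right and seal above 0.3 N and contact force between the fingers and tongs above 1 N and horizontal distance between seal_center and pot_mouth below 0.02 m and z of seal_center in the frame of pot_mouth between 0.018 and 0.2 m and linear speed of seal below 0.03 m/s and contact force between the fingers and seal below 0.05 N and contact force between tongs and crate below 0.05 N and contact force between each of tongs, seal and seal_pot below 0.05 N); the arm keeps its last pose, push and grip.
It fails at once if the seal touched by the gripper (contact force between the fingers and seal above 0.3 N).
It fails at once if the seal squeezed too hard (over 60 N, both jaws together) (contact force between tongs and seal above 60 N).
It fails at once if the seal dropped: off its pad and in no jaw (height (world z) of seal above 0.03 m and contact force between tongs and seal below 0.01 N).
It fails at once if the pot dropped: let go more than 20 mm above the floor of the box (height (world z) of seal_pot above 0.025 m and contact force between each of the arm, the fingers and seal_pot below 0.01 N).
It fails at once if a lidded pot tipped or moved over 30 mm, or the lid, brush or loupe moved over 30 mm (angle between any of full_pot1, full_pot2, full_pot3, full_pot4, full_pot5's own z axis and vertical above 0.3 rad or distance of any of full_pot1, full_pot2, full_pot3, full_pot4, full_pot5, pot_lid, brush, loupe from where it was at the start of the episode above 0.03 m).
It also fails if it takes over 48 s, if anything falls off the work surface, if the arm or the gripper's body presses on something with over 40 N, if the wrist force passes 120 N, or if a joint passes its speed limit or range.

## Working session

There is one attempt and no reset: what is moved stays moved. The work goes in short steps, Python scripts to look and compute and a shell command to move; the robot and the scene stay as the last step left them, time stands still between calls to the robot, and variables do not carry over. Pictures are saved under pics/ and viewed, at most 11 in all, crops included, and the job is handed in when it is done.

```bash
mkdir -p pics
python3 - <<'E'
from cell import manip
import cv2
print(manip.tip_reach, manip.read_state())
for n in ("top","scene"):
    im=manip.camera(n); cv2.imwrite(f"pics/{n}0.png",im[:,:,::-1]); print(n,manip.camera_params(n))
E
```

```text
14.0 {'clock': 0.0, 'joints': array([ 1.06638523e+00,  3.00481878e-01,  1.52158246e+00,  9.68883677e-06,
        1.32069906e+00, -6.65684427e-02]), 'qd': array([ 6.55561926e-05, -1.57980169e-03, -1.85490925e-04,  6.39319410e-04,
        9.41321650e-04,  2.74803339e-05]), 'effort': array([ 6.97115302e-04, -5.31828153e+01, -3.52729511e+01,  7.08051352e-02,
        2.45550263e-02, -1.39454842e-04]), 'eef_pos': array([233.05767299, 497.90793052, 218.87982656]), 'eef_rot': array([-3.14042513e+00, -8.72407466e-05,  2.70374754e+00]), 'wrist_force': array([-0.12213781,  0.64403007, -0.14005297]), 'moment': array([0.01007307, 0.00155226, 0.01427063]), 'finger_force': 0.0, 'finger_gap': 94.17503655833933}
top {'fovy': 42.71916559218016, 'cx': 282.80487229701754, 'cy': 212.53639399390096, 'k1': -0.08548771966985647, 'origin': array([ 379.76600226,  -54.20568799, 1460.04520569]), 'attitude': array([-3.03182247,  0.01783131, -1.54927396])}
scene {'fovy': 46.19238912553129, 'cx': 278.8869295119089, 'cy': 203.2848992528861, 'k1': -0.0032811351268980044, 'origin': array([1009.65665343, -611.59189821,  877.24900357]), 'attitude': array([-2.39538662,  0.01716076,  0.66068574])}
```

View pics/top0.png

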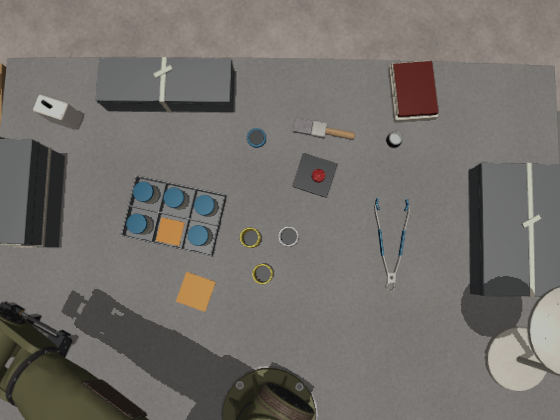

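View pics/scene0.png

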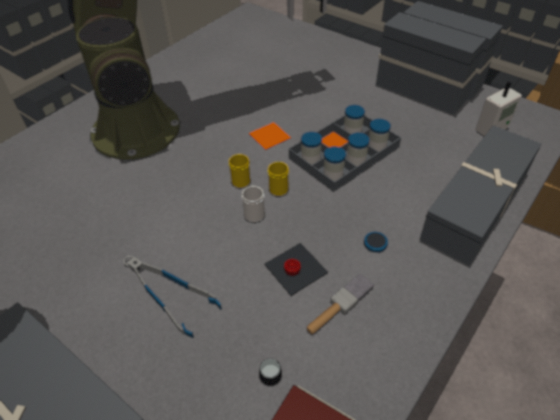

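The top view shows the white pot at (288,236), the box's small card at (171,232), the seal at (318,175), and the tongs with their hinge at (391,282) and jaws at (378,203) and (407,203). I'll enlarge both views.

```bash
cat > h.py <<'E'
import numpy as np, cv2
from scipy.spatial.transform import Rotation as R
from cell import manip
class Cam:
    def __init__(s,p):
        f=210/np.tan(np.radians(p["fovy"]/2)); s.K=np.array([[f,0,p["cx"]],[0,f,p["cy"]],[0,0,1]])
        s.D=np.array([p["k1"],0,0,0,0.]); s.o=np.array(p["origin"]); s.R=R.from_euler("xyz",p["attitude"]).as_matrix()
    def ray(s,uv):
        n=cv2.undistortPoints(np.array([[uv]],float),s.K,s.D)[0,0]
        d=s.R@np.array([n[0],n[1],1]); return d/np.linalg.norm(d)
    def at(s,uv,z): d=s.ray(uv); return s.o+d*(z-s.o[2])/d[2]
    def px(s,P): return cv2.projectPoints((s.R.T@(np.array(P,float)-s.o))[None],np.zeros(3),np.zeros(3),s.K,s.D)[0].ravel()
def cam(n): return Cam(manip.camera_params(n))
def tri(*cu):
    A=np.zeros((3,3));b=np.zeros(3)
    for c,uv in cu:
        d=c.ray(uv);M=np.eye(3)-np.outer(d,d);A+=M;b+=M@c.o
    return np.linalg.solve(A,b)
def to_tool(P,yaw=None):
    s=manip.read_state(); r=R.from_euler("xyz",s["eef_rot"])
    return r.inv().apply(np.array(P)-s["eef_pos"])
E
python3 - <<'E'
import cv2
t=cv2.imread("pics/top0.png")[110:300,110:430]; cv2.imwrite("pics/topc.png",cv2.resize(t,None,fx=2.5,fy=2.5,interpolation=2))
t=cv2.imread("pics/scene0.png")[95:345,110:410]; cv2.imwrite("pics/scenec.png",cv2.resize(t,None,fx=2.4,fy=2.4,interpolation=2))
E
```

```text
(no output)
```

View pics/topc.png

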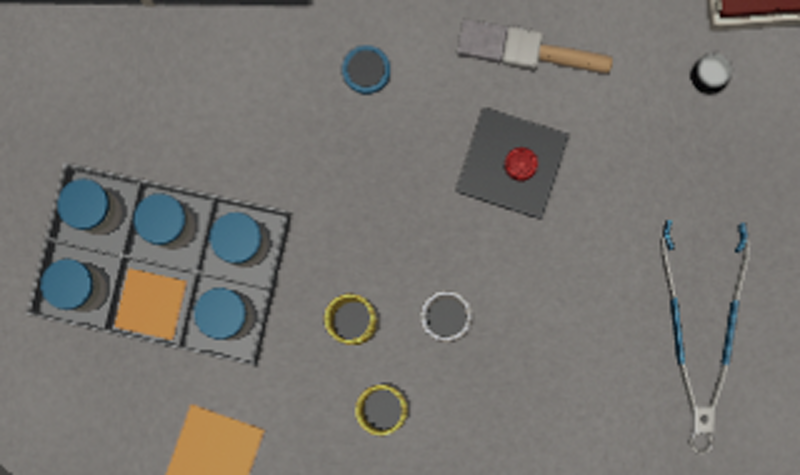

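View pics/scenec.png

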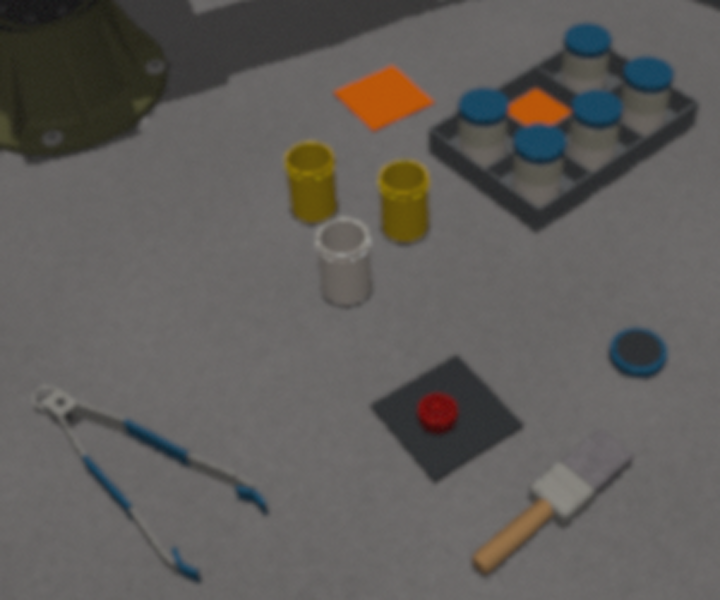

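```bash
cat > m.py <<'E'
from h import *
T,S=cam("top"),cam("scene")
tp=lambda x,y:((x+.5)/2.5-.5+110,(y+.5)/2.5-.5+110)
sp=lambda x,y:((x+.5)/2.4-.5+110,(y+.5)/2.4-.5+95)
np.set_printoptions(precision=1,suppress=True)
for n,a,b,z in [("rim",(446,316),(343,240),70),("seal",(521,163),(437,407),23),("hinge",(704,419),(61,402),22),("jawL",(669,237),(250,497),18),("jawR",(742,238),(186,567),18),("gripL",(678,330),(157,441),22),("gripR",(731,331),(107,483),22),("card",(150,303),(537,109),5),
  ("ylw1",(350,320),(403,180),70),("ylw2",(382,409),(310,160),70)]:
    print(n,tri((T,tp(*a)),(S,sp(*b))),"top",T.at(tp(*a),z)[:2],"scene",S.at(sp(*b),z)[:2])
c=np.array([T.at(tp(*p),35)[:2] for p in [(66,166),(292,213),(257,364),(31,313)]]);print(c,c.mean(0),np.linalg.norm(c[0]-c[1]),np.linalg.norm(c[1]-c[2]))
e=c[0]-c[1]+c[3]-c[2];print("box y dir",e/np.linalg.norm(e),"yaw",np.degrees(np.arctan2(-e[0],e[1])))
c=np.array([T.at(tp(*p),5)[:2] for p in [(128,267),(187,283),(172,340),(113,325)]]);print("card",c.mean(0))
for n,p in [("full",(163,219)),("fullR",(219,314)),("fullL",(67,284))]:print(n,T.at(tp(*p),72)[:2])
E
python3 m.py
```

```text
rim [471.9 -40.9  63. ] top [471.3 -41.2] scene [476.7 -45.6]
seal [ 642.5 -118.7   21.5] top [ 642.1 -118.7] scene [ 643.3 -119.5]
hinge [ 370.3 -317.4   20.5] top [ 369.9 -317.7] scene [ 372.  -317.3]
jawL [ 566.4 -281.5    8.4] top [ 565.  -280.2] scene [ 571.5 -285. ]
jawR [ 567.8 -361.1    5.9] top [ 565.5 -359.5] scene [ 574.7 -363.6]
gripL [ 464.9 -291.    12.6] top [ 464.3 -289.6] scene [ 470.9 -294.4]
gripR [ 464.5 -347.9   16.3] top [ 464.3 -346.6] scene [ 467.9 -349.8]
card [482.7 282.1  13.3] top [482.9 283.7] scene [477.9 291. ]
ylw1 [465.9  59.4  62.3] top [465.   58.4] scene [471.4  53.5]
ylw2 [374.2  23.4  65.6] top [373.9  22.8] scene [377.9  20.3]
[[628.2 376.2]
 [581.  126.9]
 [418.3 159. ]
 [467.2 406.2]] [523.7 267.1] 253.65337483098838 165.8632828694348
box y dir [0.2 1. ] yaw -10.968591353945545
card [482.2 283.7]
full [566.9 258.3]
fullR [468.3 195.1]
fullL [496.3 357.3]
```

```bash
python3 -m creep '[[0.5,[-34.8,-25.5,-8],-2.8],[0.5,[-34.8,-25.5,-8],-2.8],[0.5,[-34.8,-25.5,-8],-2.8],[0.5,[-34.8,-25.5,-8],-2.8],[0.5,[-34.8,-25.5,-8],-2.8],[0.5,[-34.8,-25.5,-8],-2.8],[0.5,[-34.8,-25.5,-8],-2.8],[0.5,[-34.8,-25.5,-8],-2.8],[0.5,[-34.8,-25.5,-8],-2.8],[0.5,[-34.8,-25.5,-8],-2.8],[0.5,[-34.8,-25.5,-8],-2.8]]'
python3 - <<'E'
from h import *
print(manip.read_state()["qd"])
p=manip.camera_params("wrist"); im=manip.camera("wrist"); print(p); np.save("w1.npy",p,allow_pickle=True)
cv2.imwrite("pics/w1.png",cv2.resize(im[:,:,::-1],(800,600),interpolation=2))
E
```

```text
clock: 1.2
eef_pos: [440.3, 119.2, 299.1]
eef_rot: [-3.141, -0.001, 2.946]
wrist_force: [-0.3, 0.8, 0.6]
finger_gap: 70.4
finger_force: 0.0
[ 4.18013226e-02 -4.98726170e-03  1.16423631e-02  7.86710733e-04
 -8.95320604e-05  6.92627679e-03]
{'fovy': 69.04958727248037, 'cx': 282.17226159358194, 'cy': 208.5192628013075, 'k1': -0.028055653237159566, 'origin': array([369.20774753, 132.7881569 , 464.23537045]), 'attitude': array([ 2.88629578e+00, -7.02883381e-04,  1.37516107e+00])}
```

View pics/w1.png

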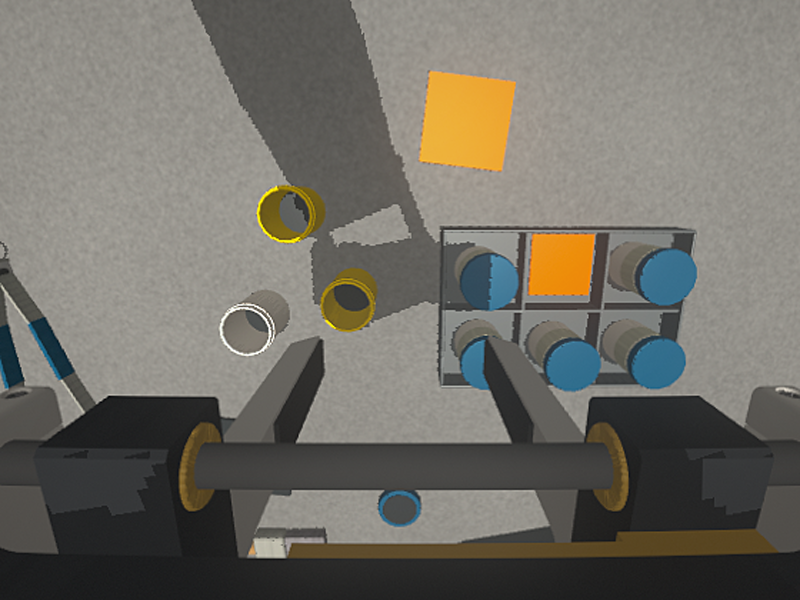

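The wrist view has the white pot's rim at (247,330). The card's corners are at about (529,233), (595,233), (592,296) and (529,294). The box's corners are at (441,227), (695,231), (680,387) and (441,386).

```bash
cat >> m.py <<'E'
print("---wrist")
W=Cam(np.load("w1.npy",allow_pickle=True).item()); wp=lambda x,y:((x+.5)*.7-.5,(y+.5)*.7-.5)
print("rim",W.at(wp(247,330),70),tri((T,tp(446,316)),(W,wp(247,330))),tri((T,tp(446,316)),(W,wp(247,330)),(S,sp(343,240))))
c=np.array([W.at(wp(*p),5)[:2] for p in [(529,233),(595,233),(592,296),(529,294)]]);print(c,c.mean(0))
print("card tri",tri((T,tp(150,303)),(W,wp(562,264)),(S,sp(537,109))))
c=np.array([W.at(wp(*p),35)[:2] for p in [(441,227),(695,231),(681,387),(441,386)]]);print(c,c.mean(0))
e=c[1]-c[0];print(np.degrees(np.arctan2(-e[0],e[1])),np.linalg.norm(e))
for n,p in [("R",(489,280)),("L",(666,277)),("far",(571,364))]:print(n,W.at(wp(*p),72)[:2])
print("tcp now",manip.read_state()["eef_pos"], to_tool([471.5,-42,51]))
E
python3 m.py | sed -n '/---/,$p'
```

```text
---wrist
rim [472.  -39.6  70. ] [472.  -40.9  67.7] [472.6 -41.5  64.6]
[[443.2 253.1]
 [456.6 321.8]
 [524.6 312.6]
 [508.9 244.9]] [483.3 283.1]
card tri [482.1 282.1  12.4]
[[415.9 161.4]
 [468.  408.3]
 [636.2 388.7]
 [582.9 132.1]] [525.8 272.6]
-11.904824535709356 252.38024696627238
R [468.1 193.9]
L [497.3 356.2]
far [566.4 260.3]
tcp now [439.9 120.  299.1] [ -62.3 -152.8  248. ]
```

```bash
python3 -m creep '[[0.5,[-6.25,-15.15,12],0],[0.5,[-6.25,-15.15,12],0],[0.5,[-6.25,-15.15,12],0],[0.5,[-6.25,-15.15,12],0],[0.5,[-6.25,-15.15,12],0],[0.5,[-6.25,-15.15,17],0],[0.5,[-6.25,-15.15,21],0],[0.5,[-6.25,-15.15,24.8],0],[0.5,[-6.25,-15.15,24.8],0],[0.5,[-6.25,-15.15,24.8],0],[-0.2,[-6.25,-15.15,24.8],0],[-0.2,[-6.25,-15.15,24.8],0]]' 15
python3 -m creep '[[-0.2,[0,0,0],0],[-0.2,[0,0,0],0],[-0.2,[0,0,0],0],[-0.2,[0,0,0],0]]' 15
```

```text
clock: 2.45
eef_pos: [473.4, -40.9, 53.3]
eef_rot: [3.142, 0.003, 2.949]
wrist_force: [0.4, -0.0, 0.1]
finger_gap: 57.8
finger_force: 0.0
clock: 2.85
eef_pos: [473.1, -41.0, 52.7]
eef_rot: [3.141, 0.002, 2.948]
wrist_force: [-1.8, 1.7, 9.6]
finger_gap: 50.3
finger_force: 15.0
```

```bash
python3 -m creep '[[-0.2,[0,0,-4],0],[-0.2,[0,0,-8],0],[-0.2,[0,0,-12],0],[-0.2,[1,6,-12],0],[-0.2,[5.2,31.7,-12],0],[-0.2,[5.2,31.7,-12],0],[-0.2,[5.2,31.7,-12],0],[-0.2,[5.2,31.7,-12],0],[-0.2,[5.2,31.7,-12],0],[-0.2,[5.2,31.7,-12],0],[-0.2,[5.2,31.7,-12],0],[-0.2,[5.2,31.7,-12],0]]' 15
python3 -m creep '[[-0.2,[0,0,0],0],[-0.2,[0,0,0],0],[-0.2,[0,0,0],0]]' 15
python3 - <<'E'
from h import *
p=manip.camera_params("wrist"); im=manip.camera("wrist"); np.save("w2.npy",p,allow_pickle=True)
im2=manip.camera("top")[165:275,110:250]
a=cv2.resize(im[:,:,::-1],(480,360)); b=cv2.resize(im2[:,:,::-1],None,fx=2.2,fy=3.27/1.486,interpolation=2)
o=np.zeros((360,800,3),np.uint8); o[:,:480]=a; o[:b.shape[0],480:480+b.shape[1]]=b[:,:320]; cv2.imwrite("pics/w2.png",o)
E
```

```text
clock: 4.05
eef_pos: [482.2, 279.7, 171.5]
eef_rot: [-3.141, -0.0, 2.949]
wrist_force: [0.4, 0.1, -1.1]
finger_gap: 50.1
finger_force: 15.0
clock: 4.35
eef_pos: [482.6, 279.2, 171.7]
eef_rot: [3.141, 0.0, 2.947]
wrist_force: [-0.2, -1.0, -0.8]
finger_gap: 49.8
finger_force: 15.0
```

View pics/w2.png

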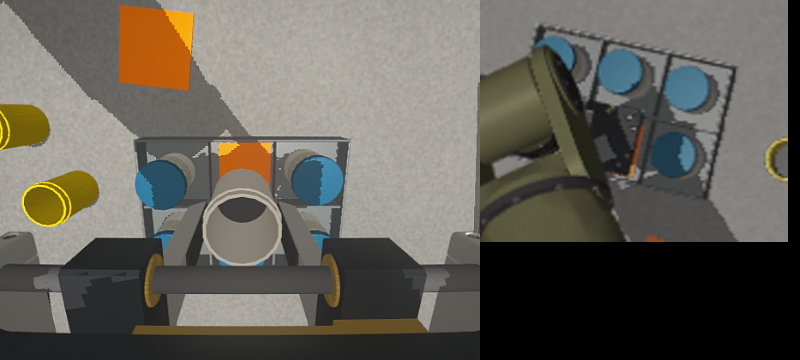

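The pot hangs centred over the cell, clear of both neighbouring lids. I'll lower it now.

```bash
python3 -m creep '[[-0.2,[0,0,4],0],[-0.2,[0,0,7.5],0],[-0.2,[0,0,9.5],0],[-0.2,[0,0,10.5],0],[-0.2,[0,0,11],0],[-0.2,[0,0,11.2],0],[-0.2,[0,0,11.3],0],[-0.2,[0,0,11.35],0],[-0.2,[0,0,11.4],0],[-0.2,[0,0,11.4],0]]' 15
```

```text
clock: 5.45
eef_pos: [482.5, 280.1, 57.8]
eef_rot: [3.141, 0.0, 2.948]
wrist_force: [-1.2, 0.2, 0.2]
finger_gap: 50.2
finger_force: 15.0
```

```bash
python3 -m creep '[[-0.2,[0,0,0.1],0],[-0.2,[0,0,0.1],0],[0.3,[0,0,0.1],0],[0.3,[0,0,0.1],0],[0.3,[0,0,0.1],0],[0.3,[0,0,0.1],0],[0.3,[0,0,-2],0],[0.3,[0,0,-6],0],[0.3,[0,0,-10],0],[0.3,[0,0,-14],0],[0.3,[0,0,-18],0],[0.3,[0,0,-18],0]]' 15
python3 - <<'E'
from h import *
p=manip.camera_params("wrist"); im=manip.camera("wrist"); np.save("w3.npy",p,allow_pickle=True)
s=manip.camera("scene")[120:270,110:410]; print(manip.read_state()["eef_pos"])
a=cv2.resize(im[:,:,::-1],(480,360)); b=cv2.resize(s[75-75:,150:,::-1],(320,320),interpolation=2)
o=np.zeros((360,800,3),np.uint8); o[:,:480]=a; o[:320,480:]=b; cv2.imwrite("pics/w3.png",o)
E
```

```text
clock: 6.65
eef_pos: [483.8, 280.8, 242.9]
eef_rot: [3.136, 0.007, 2.948]
wrist_force: [0.2, -0.8, -0.0]
finger_gap: 61.4
finger_force: 0.0
[482.40834813 280.05609277 237.54936883]
```

View pics/w3.png

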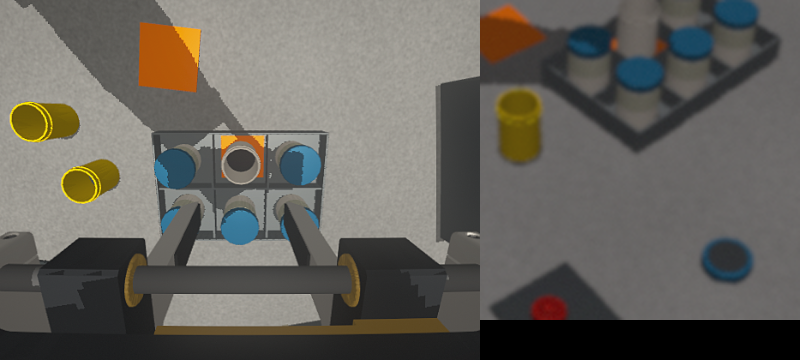

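The pot stands upright in the cell on the card, its rim at (240,166) in the 480-wide view. Next is the look pose over the tongs, turned half round so that the wrist camera sees the jaws.

```bash
python3 -m creep '[[0.7,[-9.7,-59.1,3.7],17],[0.7,[-9.7,-59.1,3.7],17],[0.7,[-9.7,-59.1,3.7],17],[0.7,[-9.7,-59.1,3.7],17],[0.7,[-9.7,-59.1,3.7],17],[0.7,[-9.7,-59.1,3.7],17],[0.7,[-9.7,-59.1,3.7],17],[0.7,[-9.7,-59.1,3.7],17],[0.7,[-9.7,-59.1,3.7],17],[0.7,[-9.7,-59.1,3.7],17],[0.7,[-9.7,-59.1,3.7],17],[0.7,[-9.7,-59.1,3.7],17]]'
python3 -m creep '[[0.7,[0,0,0],17],[0.7,[0,0,0],17],[0.7,[0,0,0],17],[0.7,[0,0,0],17],[0.7,[0,0,0],17],[0.7,[0,0,0],17],[0.7,[0,0,0],17],[0.7,[0,0,0],17],[0.7,[0,0,0],17],[0.7,[0,0,0],17],[0.7,[0,0,0],17],[0.7,[0,0,0],17]]'
python3 - <<'E'
from h import *
p=manip.camera_params("wrist"); im=manip.camera("wrist"); np.save("w4.npy",p,allow_pickle=True)
s=manip.read_state();print(s["eef_pos"],s["eef_rot"],s["joints"]); cv2.imwrite("pics/w4.png",cv2.resize(im[:,:,::-1],(800,600),interpolation=2))
W=Cam(np.load("w3.npy",allow_pickle=True).item()); print("pot",W.at((240.5*7/6-.5,166.5*7/6-.5),75))
E
```

```text
clock: 7.95
eef_pos: [462.9, -320.3, 198.4]
eef_rot: [-3.139, -0.002, 1.464]
wrist_force: [0.7, -0.2, 0.8]
finger_gap: 79.6
finger_force: 0.0
clock: 9.15
eef_pos: [463.6, -318.3, 199.2]
eef_rot: [-3.14, 0.002, -0.015]
wrist_force: [-0.2, -0.5, -0.1]
finger_gap: 79.9
finger_force: 0.0
[ 463.68702953 -318.37536173  199.53056695] [-3.14069816e+00  1.17795150e-03 -1.51682388e-02] [-6.66802538e-01  3.44813923e-01  1.50906301e+00 -3.33580246e-06
  1.28919480e+00  9.19163484e-01]
pot [482.29166643 279.30830928  75.        ]
```

View pics/w4.png

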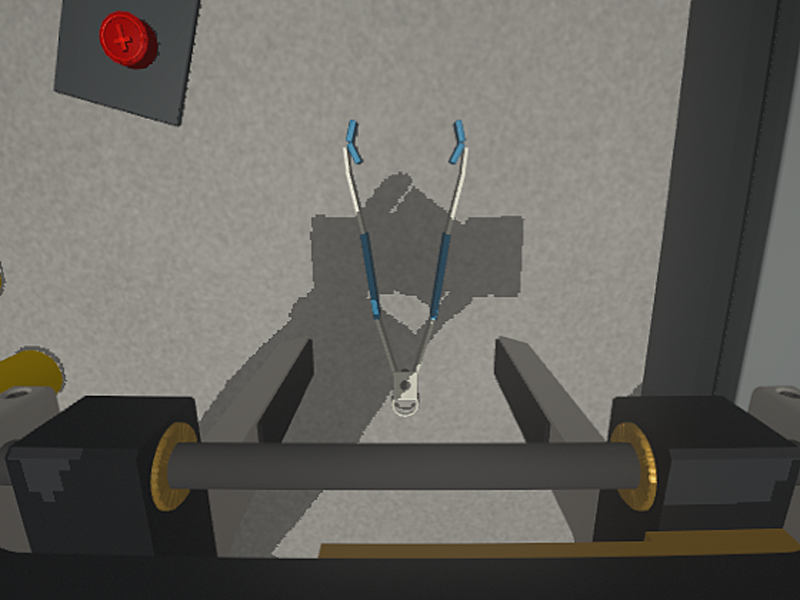

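The tongs are clear in this view: hinge at (405,386), jaw middles at (350,142) and (461,142), grip middles at (370,276) and (440,276). The seal is at (124,39).

```bash
cat > m2.py <<'E'
from h import *
np.set_printoptions(precision=1,suppress=True)
W=Cam(np.load("w4.npy",allow_pickle=True).item()); wp=lambda x,y:((x+.5)*.7-.5,(y+.5)*.7-.5)
T=cam("top"); tp=lambda x,y:((x+.5)/2.5-.5+110,(y+.5)/2.5-.5+110)
h=W.at(wp(405,386),22);jl=W.at(wp(350,142),18);jr=W.at(wp(461,142),18);gl=W.at(wp(370,276),22);gr=W.at(wp(440,276),22)
print(h,jl,jr,gl,gr); j=(jl+jr)/2; d=(j-h)[:2]; print("len",np.linalg.norm(d),"yaw",np.degrees(np.arctan2(d[1],d[0])),"grip",h[:2]+95*d/np.linalg.norm(d),(gl+gr)/2)
print("tri hinge",tri((W,wp(405,386)),(T,tp(704,419))),"jawsL",tri((W,wp(350,142)),(T,tp(669,237))),"R",tri((W,wp(461,142)),(T,tp(742,238))))
print("seal",W.at(wp(124,38),23),tri((W,wp(124,38)),(T,tp(521,163))))
print("TCP",manip.read_state()["eef_pos"])
E
python3 m2.py
```

```text
[ 370.2 -318.5   22. ] [ 569.2 -279.9   18. ] [ 567.9 -363.5   18. ] [ 466.8 -291.8   22. ] [ 466.  -347.9   22. ]
len 198.39763445025073 yaw -0.9241159170897196 grip [ 465.2 -320. ] [ 466.4 -319.8   22. ]
tri hinge [ 369.8 -318.2   21. ] jawsL [ 567.2 -280.1   17.2] R [ 571.8 -369.5  -29.7]
seal [ 643.3 -121.7   23. ] [ 643.8 -119.1   18.6]
TCP [ 463.7 -318.4  199.5]
```

```bash
python3 -m creep '[[0.85,[0.15,0.16,4],0],[0.85,[0.15,0.16,8],0],[0.85,[0.15,0.16,12],0],[0.85,[0.15,0.16,15],0],[0.85,[0.15,0.16,17],0],[0.85,[0.15,0.16,17.8],0],[0.85,[0.15,0.16,18.2],0],[0.85,[0.15,0.16,18.2],0],[0.85,[0.15,0.16,18.2],0],[0.85,[0.15,0.16,18.2],0]]' 25
```

```text
clock: 10.2
eef_pos: [465.8, -320.5, 19.4]
eef_rot: [3.141, -0.001, -0.019]
wrist_force: [0.4, 0.2, -0.2]
finger_gap: 86.8
finger_force: 0.0
```

```bash
python3 -m creep '[[0.85,[0,0,0.15],0],[0.85,[0,0,0.2],0],[0.6,[0,0,0.2],0],[0.35,[0,0,0.2],0],[0.25,[0,0,0.2],0],[0.19,[0,0,0.2],0],[0.19,[0,0,0.2],0],[0.19,[0,0,0.2],0],[0.19,[0,0,0.2],0],[0.19,[0,0,0.2],0]]' 25
```

```text
clock: 11.2
eef_pos: [465.4, -320.2, 16.5]
eef_rot: [3.142, -0.0, -0.019]
wrist_force: [0.2, 0.2, 0.3]
finger_gap: 56.0
finger_force: 6.4
```

```bash
python3 -m creep '[[0.19,[0,0,-1],0],[0.19,[0,0,-3],0],[0.19,[0,0,-6],0],[0.19,[0.5,-1.5,-7],0],[0.19,[1.4,-4.2,-7],0],[0.19,[2.5,-7.4,-7],0],[0.19,[3.6,-10.6,-7],0],[0.19,[4.7,-13.8,-7],0],[0.19,[5.8,-17,-7],0],[0.19,[6.5,-19.2,-7],0],[0.19,[6.9,-20.3,-7],0],[0.19,[6.9,-20.4,-7],0]]' 25
python3 -m creep '[[0.19,[0,0,0],0],[0.19,[0,0,0],0],[0.19,[0,0,0],0],[0.19,[0,0,0],0]]' 25
python3 - <<'E'
from h import *
s=manip.read_state();p=manip.camera_params("wrist"); im=manip.camera("wrist"); np.save("w5.npy",p,allow_pickle=True)
print(s["eef_pos"],s["eef_rot"],s["joints"]); cv2.imwrite("pics/w5f.png",im[:,:,::-1])
cv2.imwrite("pics/w5.png",cv2.resize(im[40:280,120:440,::-1],(800,600),interpolation=2))
E
```

```text
clock: 12.4
eef_pos: [538.4, -116.1, 86.3]
eef_rot: [-3.141, 0.0, -0.017]
wrist_force: [-0.6, -0.2, -1.1]
finger_gap: 56.1
finger_force: 6.1
clock: 12.8
eef_pos: [538.1, -118.1, 86.4]
eef_rot: [3.142, 0.0, -0.02]
wrist_force: [0.5, -0.7, -2.0]
finger_gap: 56.0
finger_force: 6.1
[ 538.06844937 -118.12988401   86.43987481] [ 3.14159000e+00  7.32748537e-05 -1.99284173e-02] [-2.82593300e-01  4.47524340e-01  1.65063491e+00 -2.49832163e-05
  1.04350347e+00  1.30814402e+00]
```

View pics/w5.png

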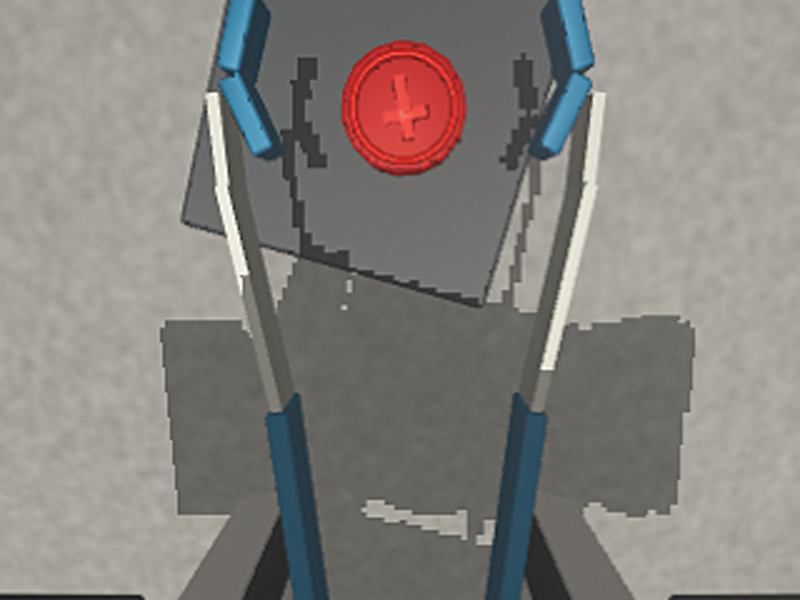

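Run:
```python
from h import *
np.set_printoptions(precision=1,suppress=True)
W=Cam(np.load("w5.npy",allow_pickle=True).item()); q=lambda x,y:((x+.5)*.4-.5+120,(y+.5)*.4-.5+40)
for p in [(231,72),(583,72)]: print("jaw",W.at(q(*p),88))
for p in [(404,107),(343,107),(465,107),(404,41),(404,173)]: print("seal",W.at(q(*p),22))
print("grips end",W.at(q(283,410),92),W.at(q(528,410),92))
T=cam("top"); print("tri",tri((W,q(404,107)),(T,((521.5)/2.5-.5+110,(163.5)/2.5-.5+110))))
```

```text
jaw [642.1 -85.8  88. ]
jaw [ 640.7 -155.9   88. ]
seal [ 644.  -120.1   22. ]
seal [ 644.3 -102.9   22. ]
seal [ 643.6 -137.3   22. ]
seal [ 661.2 -120.5   22. ]
seal [ 626.1 -119.7   22. ]
grips end [573.7 -92.8  92. ] [ 572.6 -145.5   92. ]
tri [ 648.5 -120.2  -11.5]
```

```bash
python3 -m creep '[[0.19,[0.2,-0.06,1],0],[0.19,[0.2,-0.06,2.5],0],[0.19,[0.2,-0.06,4],0],[0.19,[0.2,-0.06,5],0],[0.19,[0.2,-0.06,5.7],0],[0.19,[0.2,-0.06,6],0],[0.19,[0.2,-0.06,6.15],0],[0.19,[0.2,-0.06,6.15],0],[0.19,[0.2,-0.06,6.15],0],[0.19,[0.2,-0.06,6.15],0]]' 25
```

```text
clock: 13.85
eef_pos: [540.4, -117.0, 25.3]
eef_rot: [3.141, -0.001, -0.019]
wrist_force: [-0.1, -0.5, -1.4]
finger_gap: 56.4
finger_force: 6.1
```

```bash
python3 -m creep '[[0.13,[0,0,0],0],[0.07,[0,0,0],0],[0.02,[0,0,0],0],[-0.03,[0,0,0],0],[-0.06,[0,0,0],0],[-0.09,[0,0,0],0],[-0.12,[0,0,0],0],[-0.15,[0,0,0],0],[-0.18,[0,0,0],0],[-0.2,[0,0,0],0],[-0.2,[0,0,0],0],[-0.2,[0,0,0],0]]' 22
python3 -m creep '[[-0.3,[0,0,0],0],[-0.3,[0,0,0],0],[-0.3,[0,0,0],0]]' 28
```

```text
clock: 15.05
eef_pos: [540.3, -117.0, 25.0]
eef_rot: [3.142, -0.0, -0.019]
wrist_force: [-0.1, -0.5, -0.7]
finger_gap: 41.1
finger_force: 22.0
clock: 15.35
eef_pos: [540.3, -117.0, 25.0]
eef_rot: [3.142, -0.0, -0.019]
wrist_force: [1.1, 0.1, -1.7]
finger_gap: 41.1
finger_force: 28.0
```

```bash
python3 -m creep '[[-0.3,[0,0,-0.3],0],[-0.3,[0,0,-1],0],[-0.3,[0,0,-2],0],[-0.3,[0,0,-3.5],0],[-0.3,[0,0,-5.5],0],[-0.3,[0,0,-7.5],0],[-0.3,[0,0,-9.5],0],[-0.3,[0,0,-11.5],0],[-0.3,[0,0,-12.8],0],[-0.3,[0,0,-13.4],0],[-0.3,[0,0,-13.5],0],[-0.3,[0,0,-13.5],0]]' 28
python3 - <<'E'
from h import *
im=manip.camera("wrist"); s=manip.camera("scene")
o=np.zeros((420,800,3),np.uint8); o[:,:480]=cv2.resize(im[20:300,120:440,::-1],(480,420)); o[:,480:]=cv2.resize(s[180:390,160:320,::-1],(320,420),interpolation=2)
cv2.imwrite("pics/w6.png",o)
E
```

```text
clock: 16.55
eef_pos: [540.0, -116.9, 159.4]
eef_rot: [-3.141, 0.001, -0.019]
wrist_force: [-0.1, 0.4, -1.8]
finger_gap: 41.0
finger_force: 28.0
```

View pics/w6.png

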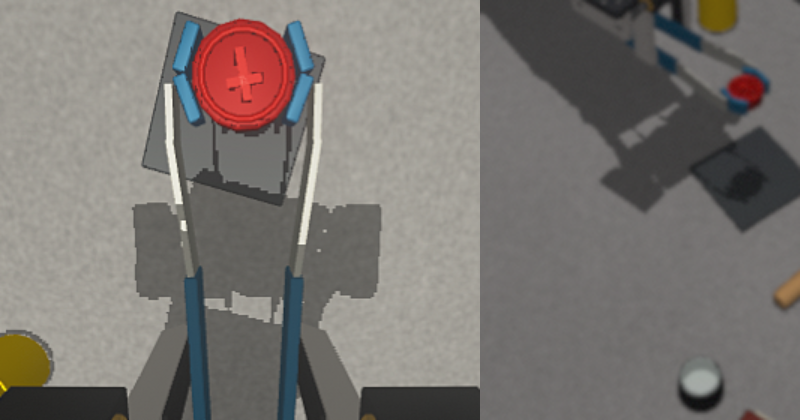

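The seal sits centred in the jaws at (243,74), well above its pad. Next I carry it to the pot.

```bash
python3 -m creep '[[-0.3,[-0.35,-0.8,0],0],[-0.3,[-1.0,-2.3,0],0],[-0.3,[-2.1,-4.6,0],0],[-0.3,[-3.2,-7.2,0],0],[-0.3,[-4.5,-10,0],0],[-0.3,[-5.8,-12.9,0],0],[-0.3,[-7.1,-15.7,0],0],[-0.3,[-8.4,-18.5,0],0],[-0.3,[-9.5,-21.1,0],0],[-0.3,[-10.6,-23.4,0],0],[-0.3,[-11.3,-24.9,0],0],[-0.3,[-11.6,-25.7,0],0]]' 28
python3 -m creep '[[-0.3,[-0.2,-0.4,0],-0.3],[-0.3,[-0.5,-1.2,0],-0.9],[-0.3,[-1,-2.2,0],-1.6],[-0.3,[-1.5,-3.4,0],-2.4],[-0.3,[-2,-4.6,0],-3.3],[-0.3,[-2.6,-5.9,0],-4.2],[-0.3,[-3.1,-7,0],-5],[-0.3,[-3.5,-7.9,0],-5.7],[-0.3,[-3.75,-8.4,0],-6.1],[-0.3,[-3.85,-8.6,0],-6.22],[-0.3,[-3.85,-8.6,0],-6.22],[-0.3,[-3.85,-8.6,0],-6.22]]' 28
python3 - <<'E'
from h import *
P=manip.camera_params("wrist"); im=manip.camera("wrist"); W=Cam(P); s=manip.read_state()
y=s["eef_rot"][2]; t=s["eef_pos"]; c,n=np.cos(y),np.sin(y)
print(t,s["eef_rot"],"seal est",t[:2]+103.3*np.array([c,n])+1.1*np.array([n,-c]))
hsv=cv2.cvtColor(im,cv2.COLOR_RGB2HSV); m=((hsv[...,0]<6)|(hsv[...,0]>174))&(hsv[...,1]>170)&(hsv[...,2]>80)
v,u=np.where(m); print(m.sum()); q=((u.min()+u.max())/2,(v.min()+v.max())/2); print("px",q,W.at(q,t[2]-3))
cv2.imwrite("pics/w7.png",cv2.resize(im[:,:,::-1],(800,600),interpolation=2))
E
```

```text
clock: 17.85
eef_pos: [427.8, 143.8, 159.9]
eef_rot: [-3.141, 0.0, -0.017]
wrist_force: [0.4, 0.3, -2.0]
finger_gap: 40.9
finger_force: 28.0
clock: 19.05
eef_pos: [392.4, 228.6, 159.9]
eef_rot: [3.142, 0.0, 0.523]
wrist_force: [-0.3, -0.3, -2.2]
finger_gap: 41.0
finger_force: 28.0
[392.44556139 228.57789435 159.95223628] [ 3.14153820e+00 -2.42485653e-06  5.22752986e-01] seal est [482.49883272 279.1991184 ]
3623
px (np.float64(281.5), np.float64(69.0)) [482.3226713  279.79902675 156.95223628]
```

View pics/w7.png

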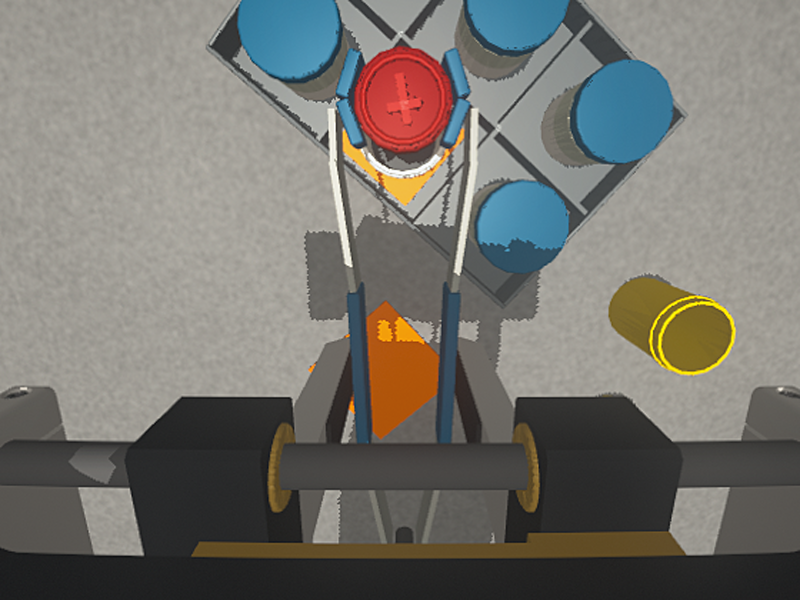

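The seal hangs over the pot, whose rim's near edge shows at (402,177). I'll lower it to about 5 cm above the rim, check the pot once more and hand in.

```bash
python3 -c "
from h import *
W=cam('wrist'); e=W.at((402.5*.7-.5,177.5*.7-.5),75)[:2]; d=np.array([np.cos(.523),np.sin(.523)]); print('pot centre', e+25*d)"
python3 -m creep '[[-0.3,[0,0,0.3],0],[-0.3,[0,0,0.8],0],[-0.3,[0,0,1.4],0],[-0.3,[0,0,2],0],[-0.3,[0,0,2.3],0],[-0.3,[0,0,2.5],0],[-0.3,[0,0,2.5],0],[-0.3,[0,0,2.5],0],[-0.3,[0,0,2.5],0],[-0.3,[0,0,2.5],0],[-0.3,[0,0,2.5],0],[-0.3,[0,0,2.5],0]]' 28
```

```text
pot centre [481.48917679 279.79019016]
clock: 20.3
eef_pos: [392.3, 228.9, 135.0]
eef_rot: [3.142, -0.0, 0.524]
wrist_force: [-0.7, -0.2, -0.7]
finger_gap: 40.9
finger_force: 28.0
```

```bash
python3 -c "
from cell import manip
print(manip.sign_off())"
```

```text
the job is handed in; nothing more can be done
None
```

The job is handed in at about 20 s of the 48 s (no verdict was returned): the open pot stands upright and released on the orange card in its cell, and the tongs hold the seal still, centred to about 1 mm by my camera measurements and about 5 cm above the mouth.

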